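Hook the grabber probe onto the test post

ROBOT

A 7-joint arm with a two-finger parallel gripper is mounted at the origin on the work surface. World frame = base frame: x ahead of the robot, y to its left, z up, the work surface at z = 0. Lengths are in mm, angles in rad, forces in N, time in s.
With the tool pointing down it reaches from about 350 to 900 mm from the base axis. Payload 19.9 kg.
Tool frame: the origin (TCP) lies midway between the tips of the shut fingers; the grasp point (between the pads) lies 19 mm behind it (r.pinch_z is the distance from the TCP to the grasp point, in mm); z points along the fingers, y is the line along which they close (so a half turn about z gives the same grasp; the last joint's range is limited). The gripper opens to 94 mm and grips with 3 to 60 N. Pads are 16 mm wide; open, the fingers measure 119 mm over their backs; the gripper's body (75 mm by 177 mm) begins 78 mm behind the grasp point.
Start: joints at [-1.306, 0.417, -0.01, 1.614, 0.005, 1.111, -0.053], TCP at [188.746, 595.797, 205.425] pointing down, gripper open.
Joint ranges: [-2.81, 2.81], [-0.39, 2.02], [-1.27, 1.25], [0.06, 2.57], [-1.19, 4.33], [0.19, 2], [-2.82, 2.82]. Speed limits (rad/s): [1.89, 1.89, 2.39, 2.39, 3.01, 3.01, 3.01].

INTERFACE

Orientations are given as a unit quaternion [x, y, z, w].
In Python, from workcell import telemetry, optics, hand_in, models, r gives the robot as it stands.
- The arm moves only by the tool send_rows, never from a script. Its argument "commands" is a list of rows, each an object with "dp": the shift along the world's x, y, z as a fraction of full scale, a list of three; "angular": the turn, a rotation vector about the world's x, y, z as a fraction of full scale, a list of three; "gripper": the opening, from 0 (shut) to 1 (fully open). A call has 1 to 8 rows; each row shifts and turns the commanded pose from where the row before left it; what a row does not reach is not made up. Full scale, the value 1, is 0.025 m for a shift and 0.12 rad for a turn. A row lasts 1/12 s, in which the tool goes at most 41.7 mm and 7.16 degrees, less where a joint would pass 70% of its speed; a pose out of reach is approached as far as the arm can. A call with a number of a shift or a turn outside -1 to 1 is refused whole. A call with a gripper value outside its range is refused whole. The fingers move at their own pace and stop on an object; "grip_force" is the grip in N (left out, the last holds). Time passes only in rows, so rows that do not move let the fingers close. It gives the time, the measured TCP pose, the force, the opening and the grip force at its end, in the units of the state.
- telemetry.get_state(): the state, without advancing time (a new reading comes with each control period).
- optics.read_camera(name): name is "scene" or "top"; returns the picture (384x512x3 uint8, red, green, blue); there is no depth.
- optics.camera_info(name): a dict with "fx", "fy", "cx", "cy" (pixels), "pose" (4x4, takes a point from camera to world coordinates). Camera axes: x right, y down, z forward; pixel columns grow to the right and rows downward; lengths in mm; the calibration is good to about 2 mm. A picture is of the moment at which its call begins. camera_info takes no time and is no camera call.
- hand_in(): hands the job in; it is judged then, once.
Trained networks look in the newest picture that a camera, given by its name, has taken for a name from the list of things; names that differ only in an ending like _2 or _b are one class to them, and where a whole thing is asked for, a point or a joint stands for the part that bears it (a point fixed in the world has none). Each returns a list of dicts, best first, with "conf" (0 to 1); they miss things now and then, are a little off and sometimes report something else, mostly with a low value. They report only what shows in the picture. A call takes as long as a camera call.
- models.look_for(thing, camera): "at" ([column, row] in pixels, amid what is visible of it).
- models.silhouettes(thing, camera): "mask" (384x512 bool, what is visible of it) and "at" ([column, row] in pixels, amid what is visible of it).
The state is a dict: "time_s": time; "joints": joint angles; "qd": joint speeds; "joint_efforts": joint torques, N m; "position": TCP position; "ee_rot": TCP orientation; "ft_force": force on the tool from outside, world axes, zero at the start; "wrist_torque": the same for the moment, N m; "gripper_width": finger opening in mm; "gripper_force": force on a finger pad.
Only numpy, scipy, OpenCV 4.12 (cv2) and the standard library are available. Lean on these libraries where they do the work, as an engineer would, in place of code of your own. Each camera call takes 0.05 s, during which the arm holds its last target. There are 200 camera calls.

TASK

On the aluminium test fixture, catch the slim round post with the grabber probe: pinch the probe's sprung plunger to push its hook out, set the probe down on the fixture plate with the post standing between hook and body, and let go so that the spring pulls the hook shut on the post. Keep the probe upright all the way and leave it standing flat on the plate, gripping the post.

Things in the scene. Friction and masses are not known exactly. Their poses are not given: they have to be found in the camera images.
- probe: Loose upright 250 g grabber probe, on the bench to the robot's right. Origin: middle of the block's underside, z up. Black block x -16..16, y -17..17, z to 76 mm; steel foot y -17..30. Sprung plunger plate (x -13..13, z 42..74 mm) at +y, outer face y = 45 mm at rest. Pinch plate and the block's -y face at z about 58 mm, tips above z = 32 mm: this pushes the hook out and grips the probe.
- plunger (a joint): Plunger travel, m: 0 at rest, 0.024 fully pressed, when plate and hook have moved together 24 mm to the probe's -y and the pinched width has gone from 62 to 38 mm. Spring 2.4 N at rest, 5.3 N fully pressed; pinch with about 25 N to hold and carry it so. About 0.006 when the hook has closed on the post.
- hook (a point): Middle of the inner face of the hook's cross bar, moving with the plunger: in the probe frame x 0, y -23 mm at rest, -47 pressed, so the gap from the block's face (y -17) is 6 or 30 mm. Flat steel J, 8 to 17 mm above the foot: cross bar 46 mm long, 5 thick; side bar along y at x 17..23 to a leg under the plunger plate; 5 mm lip at x -23..-17 pointing back to the block.
- post: The post to catch: plain upright steel pin, 12 mm diameter, 28 tall; the slimmest of three steel pieces in a row 125 mm apart, in any order (others: 32 mm round stub, 28 mm square pillar, up to 30 tall). Origin: middle of its base, on top of the fixed 240 x 380 mm plate, 12 mm above the bench. White blocks 30 mm tall lie 70 mm or more beyond it. The probe may stand at any heading around it.

How it is judged (in metres and radians):
On the way:
1. with the plunger pressed and the hook out, the probe is set down with the post between hook and body (value of joint plunger above 0.012 m and x of post in the frame of probe between -0.017 and 0.017 m and y of post in the frame of probe between -0.048 and -0.016 m and z of post in the frame of probe between -0.012 and 0.006 m), for 0.1 s.
At the end, for the whole second after the job is handed in: The probe stands still, upright within 8 degrees, its foot within 8 mm of the plate, the post inside the hook (within 16 mm of the probe's middle plane, 17 to 30 mm out on its -y side) and the plunger sprung back until the post stops the hook (3 to 10 mm of travel left) (value of joint plunger between 0.003 and 0.01 m and x of post in the frame of probe between -0.016 and 0.016 m and y of post in the frame of probe between -0.03 and -0.017 m and z of post in the frame of probe between -0.008 and 0.006 m and angle between probe's own z axis and vertical below 0.14 rad and linear speed of probe below 0.02 m/s); the robot touches nothing.
It fails at once if the probe is tipped more than about 35 degrees (angle between probe's own z axis and vertical above 0.6 rad).
It also fails if it takes over 43 s, if anything falls off the work surface, if the arm or the gripper's body presses on something with over 40 N, if the wrist force passes 120 N, or if a joint passes its speed limit or range.

## Working session

There is one attempt and no reset: what is moved stays moved. The work goes in short steps, Python scripts to look and compute and a tool call to move; the robot and the scene stay as the last step left them, time stands still between calls to the robot, and variables do not carry over. Pictures are saved under pics/ and viewed, at most 10 in all, crops included, and the job is handed in when it is done.

Besides the shell and the picture viewer there is one more tool, called after ">>>" as a command line: name --argument value ..., lists and objects as JSON in quotes. send_rows: Moves the arm, as the interface text tells. Shift numbers are shares of 0.025 m and turn numbers shares of 0.12 rad, none past 1 either way. Its arguments: {"type":"object","properties":{"commands":{"type":"array","items":{"type":"object","properties":{"dp":{"type":"array","items":{"type":"number","minimum":-1,"maximum":1}},"angular":{"type":"array","items":{"type":"number","minimum":-1,"maximum":1}},"gripper":{"type":"number"}}}},"grip_force":{"type":"number"}},"required":["commands"]}

```bash
mkdir -p pics; cat > h.py <<'E'
import numpy as np,cv2
from workcell import telemetry, optics, hand_in, models, r
def ray(cam,uv,z):
    c=optics.camera_info(cam);P=np.array(c["pose"])
    d=P[:3,:3]@np.array([(uv[0]-c["cx"])/c["fx"],(uv[1]-c["cy"])/c["fy"],1]);o=P[:3,3]
    return o+d*(z-o[2])/d[2]
def proj(cam,p):
    c=optics.camera_info(cam);P=np.array(c["pose"])
    q=P[:3,:3].T@(np.array(p)-P[:3,3]);return q[0]/q[2]*c["fx"]+c["cx"],q[1]/q[2]*c["fy"]+c["cy"]
E
python3 - <<'E'
from h import *
ims=[]
for c in("scene","top"):
    im=optics.read_camera(c);cv2.imwrite(f"pics/{c}.png",im[:,:,::-1]);ims.append(im)
    i=optics.camera_info(c);print(c,i["fx"],np.round(i["pose"],2).tolist())
    for t in("probe","post","hook","plunger"):
        for d in models.look_for(t,c)[:3]:
            print(c,t,round(d["conf"],2),np.round(d["at"]),np.round(ray(c,d["at"],26 if t=="post" else 60)))
cv2.imwrite("pics/a.png",np.vstack(ims)[:,:,::-1][:, :])
print(telemetry.get_state())
E
```

```text
scene 396.9088038848579 [[-0.54, 0.52, -0.67, 1009.01], [0.84, 0.35, -0.41, 216.9], [0.02, -0.78, -0.62, 502.65], [0.0, 0.0, 0.0, 1.0]]
scene probe 0.7 [155. 157.] [ 568. -300.   60.]
scene probe 0.52 [284. 207.] [557. -14.  60.]
scene post 0.42 [284. 211.] [531. -27.  26.]
scene hook 0.64 [152. 157.] [ 571. -306.   60.]
scene plunger 0.6 [152. 161.] [ 581. -294.   60.]
top 484.916344532351 [[-0.03, -0.98, 0.19, 348.99], [-1.0, 0.02, -0.03, -49.3], [0.03, -0.19, -0.98, 1008.94], [0.0, 0.0, 0.0, 1.0]]
top probe 0.67 [376. 186.] [ 542. -321.   60.]
top post 0.39 [234. 196.] [533. -34.  26.]
top hook 0.44 [367. 176.] [ 563. -305.   60.]
top plunger 0.63 [369. 176.] [ 562. -309.   60.]
{'time_s': 0.5, 'joints': array([-1.3055331 ,  0.41741871, -0.01028699,  1.6136399 ,  0.00466285,
        1.1107217 , -0.05302501]), 'qd': array([-3.34334479e-04, -9.95215043e-05,  5.42415185e-04,  1.29852033e-03,
        8.21697069e-05, -1.73016055e-03, -1.84457571e-04]), 'joint_efforts': array([-1.42947607e-03, -8.50486350e+01,  6.36649746e-01, -4.26053667e+01,
       -4.88410215e-02,  1.41403501e-02,  8.46783405e-05]), 'position': array([188.71494997, 595.77415791, 205.3966629 ]), 'ee_rot': array([ 1.52805692e-01,  9.88256249e-01, -8.18278317e-05, -4.54529593e-06]), 'ft_force': array([ 1.29702878,  0.42729474, -0.64141125]), 'wrist_torque': array([ 0.00417613, -0.00595052, -0.05046312]), 'gripper_force': 0.0, 'gripper_width': 93.94679179075025}
```

View pics/top.png

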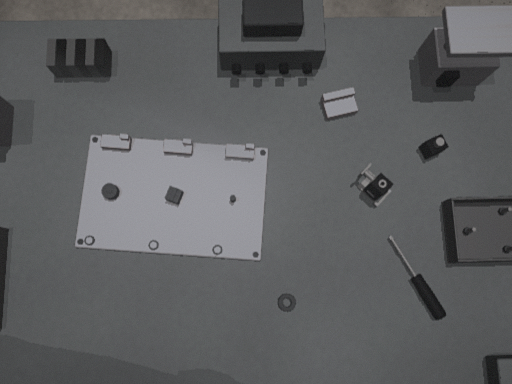

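View pics/scene.png

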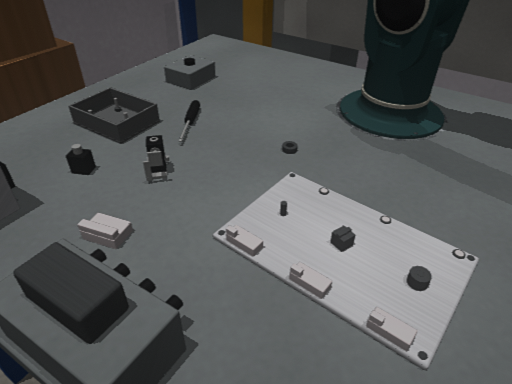

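The top view shows the plate, with the slim post at about (233,198), the pillar at (174,195) and the stub at (110,191). The probe is near (375,186), with its plunger probably toward the upper left. The scene view shows the probe at (155,157) and the post at (284,208). I'll zoom in on the probe.

```bash
python3 - <<'E'
from h import *
t=cv2.imread("pics/top.png");s=cv2.imread("pics/scene.png")
R=lambda im,x,y,w,h,W,H:cv2.resize(im[y:y+h,x:x+w],(W,H),interpolation=cv2.INTER_CUBIC)
a=np.hstack([R(t,340,155,64,64,400,400),R(s,128,124,64,64,400,400)])
cv2.imwrite("pics/z.png",cv2.convertScaleAbs(a,alpha=1.5,beta=20))
b=R(t,213,178,40,40,400,400)
E
```

```text
(no output)
```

View pics/z.png

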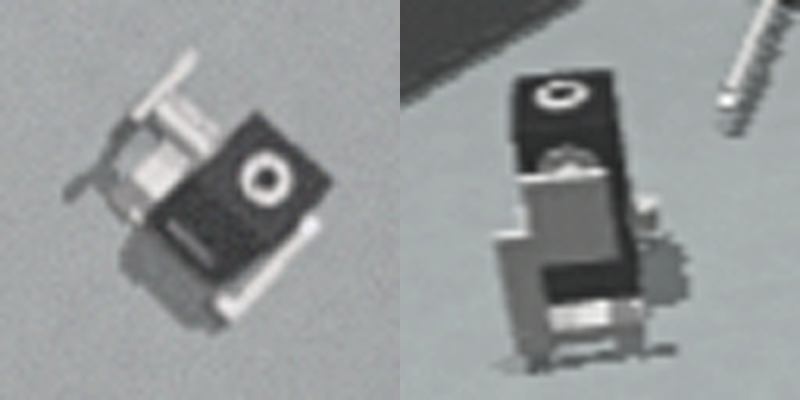

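```bash
cat > fit.py <<'E'
from h import *
from scipy.optimize import least_squares
def fit(obs,x0):
    def f(v):
        c,s=np.cos(v[2]),np.sin(v[2]);o=[]
        for cam,p,uv in obs:
            w=[v[0]+c*p[0]-s*p[1],v[1]+s*p[0]+c*p[1],p[2]+(v[3] if len(v)>3 else 0)]
            o+=list(np.array(proj(cam,w))-uv)
        return np.array(o)
    r=least_squares(f,x0,loss="soft_l1");return r.x,f(r.x).reshape(-1,2)
E
python3 - <<'E'
from fit import *
T=lambda a,b:(340+a/6.25-.5,155+b/6.25-.5)
S=lambda a,b:(128+(a-400)/6.25-.5,124+b/6.25-.5)
obs=[("top",(16,17,76),T(257,112)),("top",(16,-17,76),T(333,182)),("top",(13,45,74),T(193,50)),("top",(-13,45,74),T(132,116)),
("scene",(16,-17,76),S(513,76)),("scene",(-16,-17,76),S(610,71)),("scene",(13,45,74),S(518,180)),("scene",(-13,45,74),S(606,174))]
for o in(obs,obs[:4],obs[4:]):
    v,e=fit(o,[550,-310,-.75]);print(np.round(v,3),np.degrees(v[2]));print(np.round(e,1).tolist())
for c in("top","scene"):
    print([np.round(q,1) for q in (proj(c,(v[0],v[1],76)),)])
    m=models.silhouettes("post",c)
    for d in m:
        M=d["mask"];ys,xs=np.where(M);print(c,d["conf"],d["at"],xs.min(),xs.max(),ys.min(),ys.max())
        print(ray(c,d["at"],26))
E
```

```text
[ 541.129 -328.33    -0.808] -46.28975958955651
[[0.3, 0.1], [0.8, 0.8], [-1.1, 1.7], [-0.1, 0.1], [-0.3, 0.7], [0.1, 0.1], [-0.2, 1.3], [-0.6, 1.0]]
[ 542.299 -327.928   -0.83 ] -47.56452539368322
[[0.3, -0.4], [0.5, 0.4], [-0.9, 0.9], [-0.1, -0.9]]
[ 538.727 -330.178   -0.8  ] -45.85349876916417
[[-0.2, -0.0], [0.2, -0.6], [0.2, 0.4], [-0.2, 0.1]]
[array([382.9, 185.2])]
top 0.7 [369.3, 176.8] 359 390 163 206
[ 567.46697699 -317.95155146   26.        ]
top 0.47 [232.5, 195.0] 230 235 196 202
[535.28913256 -31.2395513   26.        ]
[array([153.4, 139.2])]
scene 0.29 [155.8, 158.8] 143 167 135 179
[ 537.80777005 -334.22611875   26.        ]
```

The probe fits at about (541,-328) with its +y axis near 44°, and the post is at about (533,-33). I'll go over the probe now.

>>> send_rows --commands '[{"dp":[0.362,-0.914,-0.05],"angular":[0,0,-0.104],"gripper":1},{"dp":[0.362,-0.914,-0.05],"angular":[0,0,-0.104],"gripper":1},{"dp":[0.362,-0.914,-0.05],"angular":[0,0,-0.104],"gripper":1},{"dp":[0.362,-0.914,-0.05],"angular":[0,0,-0.104],"gripper":1},{"dp":[0.362,-0.914,-0.05],"angular":[0,0,-0.104],"gripper":1},{"dp":[0.362,-0.914,-0.05],"angular":[0,0,-0.104],"gripper":1},{"dp":[0.362,-0.914,-0.05],"angular":[0,0,-0.104],"gripper":1},{"dp":[0.362,-0.914,-0.05],"angular":[0,0,-0.104],"gripper":1}]'

```text
time_s: 1.27
position: [261.5, 411.9, 195.5]
ee_rot: [0.202, 0.979, 0.0, 0.0]
ft_force: [-0.4, 0.9, -0.5]
gripper_width: 94.1
gripper_force: 0.0
```

>>> send_rows --commands '[{"dp":[0.362,-0.914,-0.05],"angular":[0,0,-0.104],"gripper":1},{"dp":[0.362,-0.914,-0.05],"angular":[0,0,-0.104],"gripper":1},{"dp":[0.362,-0.914,-0.05],"angular":[0,0,-0.104],"gripper":1},{"dp":[0.362,-0.914,-0.05],"angular":[0,0,-0.104],"gripper":1},{"dp":[0.362,-0.914,-0.05],"angular":[0,0,-0.104],"gripper":1},{"dp":[0.362,-0.914,-0.05],"angular":[0,0,-0.104],"gripper":1},{"dp":[0.362,-0.914,-0.05],"angular":[0,0,-0.104],"gripper":1},{"dp":[0.362,-0.914,-0.05],"angular":[0,0,-0.104],"gripper":1}]'

```text
time_s: 1.93
position: [333.8, 229.1, 185.5]
ee_rot: [0.251, 0.968, 0.0, 0.0]
ft_force: [0.3, 0.9, 0.5]
gripper_width: 93.9
gripper_force: 0.0
```

>>> send_rows --commands '[{"dp":[0.362,-0.914,-0.05],"angular":[0,0,-0.104],"gripper":1},{"dp":[0.362,-0.914,-0.05],"angular":[0,0,-0.104],"gripper":1},{"dp":[0.362,-0.914,-0.05],"angular":[0,0,-0.104],"gripper":1},{"dp":[0.362,-0.914,-0.05],"angular":[0,0,-0.104],"gripper":1},{"dp":[0.362,-0.914,-0.05],"angular":[0,0,-0.104],"gripper":1},{"dp":[0.362,-0.914,-0.05],"angular":[0,0,-0.104],"gripper":1},{"dp":[0.362,-0.914,-0.05],"angular":[0,0,-0.104],"gripper":1},{"dp":[0.362,-0.914,-0.05],"angular":[0,0,-0.104],"gripper":1}]'

```text
time_s: 2.6
position: [406.3, 46.2, 175.6]
ee_rot: [0.299, 0.954, 0.0, 0.0]
ft_force: [1.0, 0.2, 0.1]
gripper_width: 94.3
gripper_force: 0.0
```

>>> send_rows --commands '[{"dp":[0.362,-0.914,-0.05],"angular":[0,0,-0.104],"gripper":1},{"dp":[0.362,-0.914,-0.05],"angular":[0,0,-0.104],"gripper":1},{"dp":[0.362,-0.914,-0.05],"angular":[0,0,-0.104],"gripper":1},{"dp":[0.362,-0.914,-0.05],"angular":[0,0,-0.104],"gripper":1},{"dp":[0.362,-0.914,-0.05],"angular":[0,0,-0.104],"gripper":1},{"dp":[0.362,-0.914,-0.05],"angular":[0,0,-0.104],"gripper":1},{"dp":[0.362,-0.914,-0.05],"angular":[0,0,-0.104],"gripper":1},{"dp":[0.362,-0.914,-0.05],"angular":[0,0,-0.104],"gripper":1}]'

```text
time_s: 3.27
position: [478.8, -136.6, 165.5]
ee_rot: [0.346, 0.938, 0.0, 0.0]
ft_force: [1.1, 0.9, 0.4]
gripper_width: 94.0
gripper_force: 0.0
```

>>> send_rows --commands '[{"dp":[0.362,-0.908,-0.05],"angular":[0,0,-0.104],"gripper":1},{"dp":[0.362,-0.908,-0.05],"angular":[0,0,-0.104],"gripper":1},{"dp":[0.362,-0.908,-0.05],"angular":[0,0,-0.104],"gripper":1},{"dp":[0.362,-0.908,-0.05],"angular":[0,0,-0.104],"gripper":1},{"dp":[0.362,-0.908,-0.05],"angular":[0,0,-0.104],"gripper":1},{"dp":[0.362,-0.908,-0.05],"angular":[0,0,-0.104],"gripper":1},{"dp":[0.362,-0.908,-0.05],"angular":[0,0,-0.104],"gripper":1},{"dp":[0.362,-0.908,-0.05],"angular":[0,0,-0.104],"gripper":1}]'

```text
time_s: 3.93
position: [551.2, -318.0, 155.3]
ee_rot: [0.392, 0.92, 0.0, -0.0]
ft_force: [-0.3, -0.4, 0.2]
gripper_width: 94.1
gripper_force: 0.0
```

```bash
python3 - <<'E'
from h import *
R=lambda im,x,y,w,h,W,H:cv2.resize(im[y:y+h,x:x+w],(W,H),interpolation=cv2.INTER_CUBIC)
t=optics.read_camera("top");s=optics.read_camera("scene")
a=np.hstack([R(t,210,176,48,72,400,600),R(s,110,80,96,144,400,600)])
cv2.imwrite("pics/z2.png",cv2.convertScaleAbs(a[:,:,::-1],alpha=1.4,beta=20))
E
```

```text
(no output)
```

View pics/z2.png

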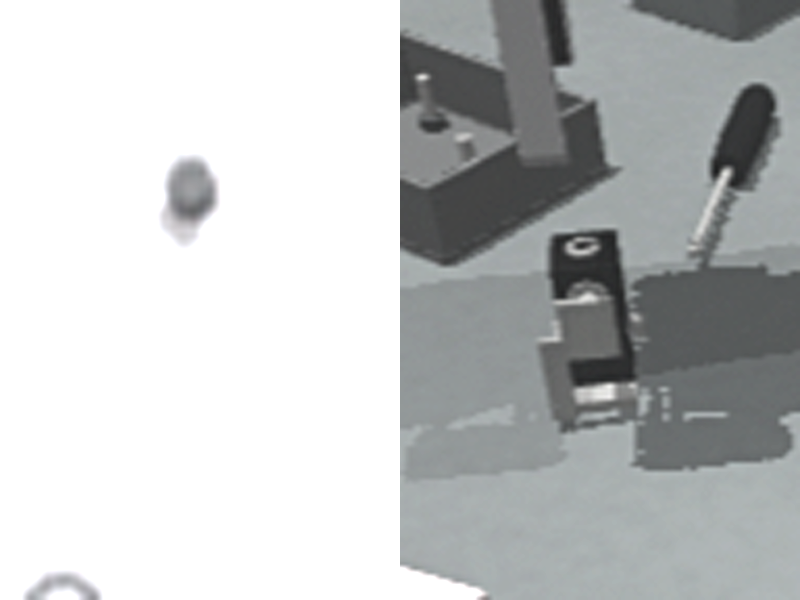

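```bash
python3 - <<'E'
from h import *
for s in(-53,53): print(proj("scene",(551+.72*s,-318+.69*s,155)))
p=ray("top",(232.4,198.1),26);print(p)
print("base/top in top",proj("top",(p[0],p[1],12)),proj("top",(p[0],p[1],40)))
print("scene",proj("scene",(p[0],p[1],12)),proj("scene",(p[0],p[1],40)))
im=cv2.imread("pics/scene.png",0)[195:222,272:296]
print(im)
E
```

```text
(np.float64(147.72946934029122), np.float64(95.3821295098535))
(np.float64(146.43968122063865), np.float64(121.37002013719979))
[528.80226365 -30.91403146  26.        ]
base/top in top (np.float64(232.54829779983305), np.float64(199.30457414695263)) (np.float64(232.24756498151177), np.float64(196.8618205895979))
scene (np.float64(282.1004194875884), np.float64(215.16520123077007)) (np.float64(282.92138499199865), np.float64(203.5744925974381))
[[169 171 170 166 163 162 163 164 166 168 169 170 170 169 169 168 168 168
  166 166 167 167 168 167]
 [168 168 168 170 170 167 163 164 163 165 166 167 169 170 169 169 169 169
  169 166 165 165 166 166]
 [167 168 168 168 169 170 169 166 164 163 164 164 166 168 168 169 170 170
  170 169 168 166 164 164]
 [164 166 168 168 168 167 170 171 170 167 165 165 164 166 166 167 168 169
  170 170 169 169 168 166]
 [165 164 164 166 168 169 166 168 170 174 172 170 166 165 165 165 166 167
  169 169 170 169 169 169]
 [168 166 164 165 164 165 168 170 170 171 156 147 145 157 166 166 164 165
  166 166 169 169 170 170]
 [172 169 166 166 165 165 167 169 155 117  81 
[... 1375 characters left out ...]
66 167 168 171 170 159 161 126  72  49  45  51  70 139 169 173 171
  170 169 170 170 170 170]
 [167 166 166 166 167 171 171 173 172 168 147 136 159 171 173 171 171 171
  171 170 169 169 169 169]
 [168 166 166 166 166 167 170 171 173 175 174 171 172 175 174 172 169 168
  169 171 173 171 169 169]
 [167 167 168 167 166 166 166 167 170 172 172 172 171 169 170 172 172 171
  169 168 169 171 173 171]
 [164 166 168 169 168 168 167 167 166 168 170 172 171 171 170 169 169 171
  172 171 169 169 169 172]
 [165 165 165 166 168 168 168 167 167 166 168 168 169 171 171 170 170 169
  170 172 172 170 169 170]
 [169 168 166 165 165 166 167 168 168 168 167 167 167 169 170 171 172 171
  171 170 170 172 173 171]]
```

>>> send_rows --commands '[{"dp":[0,0,-1],"gripper":1},{"dp":[0,0,-1],"gripper":1},{"dp":[0,0,-1],"gripper":1},{"dp":[0,0,-0.8],"gripper":1},{"dp":[0,0,-0.5],"gripper":1},{"dp":[0,0,-0.33],"gripper":1},{"dp":[0,0,0],"gripper":1}]'

```text
schema error: expected keys dp, angular, gripper
```

>>> send_rows --commands '[{"dp":[0,0,-1],"angular":[0,0,0],"gripper":1},{"dp":[0,0,-1],"angular":[0,0,0],"gripper":1},{"dp":[0,0,-1],"angular":[0,0,0],"gripper":1},{"dp":[0,0,-0.8],"angular":[0,0,0],"gripper":1},{"dp":[0,0,-0.5],"angular":[0,0,0],"gripper":1},{"dp":[0,0,-0.35],"angular":[0,0,0],"gripper":1},{"dp":[0,0,0],"angular":[0,0,0],"gripper":1}]'

```text
time_s: 4.62
position: [550.3, -316.4, 38.0]
ee_rot: [0.392, 0.92, 0.0, -0.001]
ft_force: [-0.0, 0.5, -0.8]
gripper_width: 94.1
gripper_force: 0.0
```

```bash
python3 - <<'E'
from h import *
R=lambda im,x,y,w,h,W,H:cv2.resize(im[y:y+h,x:x+w],(W,H),interpolation=cv2.INTER_CUBIC)
s=optics.read_camera("scene");print(telemetry.get_state()["position"])
cv2.imwrite("pics/z3.png",cv2.convertScaleAbs(R(s,100,90,110,110,600,600)[:,:,::-1],alpha=1.4,beta=20))
E
```

```text
[ 550.75139355 -316.85086712   39.22233416]
```

View pics/z3.png

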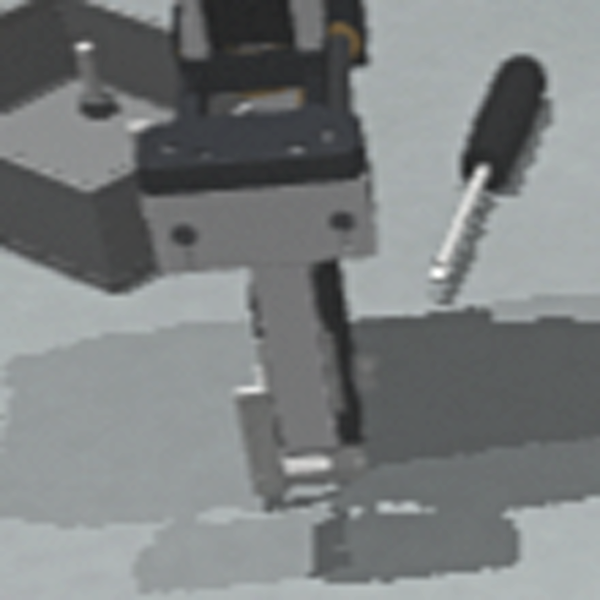

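The near finger stands in front of the plunger plate, centred to within about 3 mm (x about 298 in the crop, against a block centre near 307). I'll pinch now.

>>> send_rows --commands '[{"dp":[0,0,0],"angular":[0,0,0],"gripper":0.6},{"dp":[0,0,0],"angular":[0,0,0],"gripper":0.5},{"dp":[0,0,0],"angular":[0,0,0],"gripper":0.3},{"dp":[0,0,0],"angular":[0,0,0],"gripper":0.2},{"dp":[0,0,0],"angular":[0,0,0],"gripper":0.2},{"dp":[0,0,0],"angular":[0,0,0],"gripper":0.2},{"dp":[0,0,0],"angular":[0,0,0],"gripper":0.2},{"dp":[0,0,0],"angular":[0,0,0],"gripper":0.2}]' --grip_force 25

```text
time_s: 5.33
position: [550.4, -317.9, 39.6]
ee_rot: [0.393, 0.92, -0.001, 0.0]
ft_force: [-4.0, -2.9, 6.1]
gripper_width: 44.4
gripper_force: 7.2
```

>>> send_rows --commands '[{"dp":[0,0,0],"angular":[0,0,0],"gripper":0.1},{"dp":[0,0,0],"angular":[0,0,0],"gripper":0},{"dp":[0,0,0],"angular":[0,0,0],"gripper":0},{"dp":[0,0,0],"angular":[0,0,0],"gripper":0},{"dp":[0,0,0],"angular":[0,0,0],"gripper":0},{"dp":[0,0,0],"angular":[0,0,0],"gripper":0}]'

```text
time_s: 5.83
position: [550.4, -317.9, 39.7]
ee_rot: [0.393, 0.92, -0.0, 0.0]
ft_force: [-4.7, -3.5, 7.0]
gripper_width: 37.5
gripper_force: 25.0
```

>>> send_rows --commands '[{"dp":[0,0,0.2],"angular":[0,0,0],"gripper":0},{"dp":[0,0,0.4],"angular":[0,0,0],"gripper":0},{"dp":[0,0,0.6],"angular":[0,0,0],"gripper":0},{"dp":[0,0,0.6],"angular":[0,0,0],"gripper":0},{"dp":[0,0,0.6],"angular":[0,0,0],"gripper":0},{"dp":[0,0,0.6],"angular":[0,0,0],"gripper":0},{"dp":[0,0,0.4],"angular":[0,0,0],"gripper":0},{"dp":[0,0,0],"angular":[0,0,0],"gripper":0}]'

```text
time_s: 6.5
position: [551.8, -317.5, 127.1]
ee_rot: [0.392, 0.92, 0.0, 0.002]
ft_force: [-0.1, 0.5, -2.5]
gripper_width: 37.7
gripper_force: 25.0
```

>>> send_rows --commands '[{"dp":[0,0.3,0],"angular":[0,0,-0.4],"gripper":0},{"dp":[0,0.6,0],"angular":[0,0,-0.8],"gripper":0},{"dp":[0,0.7,0],"angular":[0,0,-0.8],"gripper":0},{"dp":[0,0.7,0],"angular":[0,0,-0.8],"gripper":0},{"dp":[0,0.7,0],"angular":[0,0,-0.8],"gripper":0},{"dp":[0,0.7,0],"angular":[0,0,-0.8],"gripper":0},{"dp":[0,0.7,0],"angular":[0,0,-0.8],"gripper":0},{"dp":[0,0.7,0],"angular":[0,0,-0.8],"gripper":0}]'

```text
time_s: 7.17
position: [550.5, -188.4, 123.8]
ee_rot: [0.693, 0.721, -0.0, -0.0]
ft_force: [1.3, -0.4, -2.1]
gripper_width: 37.3
gripper_force: 25.0
```

>>> send_rows --commands '[{"dp":[0,0.7,0],"angular":[0,0,-0.8],"gripper":0},{"dp":[0,0.7,0],"angular":[0,0,-0.8],"gripper":0},{"dp":[0,0.7,0],"angular":[0,0,-0.8],"gripper":0},{"dp":[0,0.7,0],"angular":[0,0,-0.8],"gripper":0},{"dp":[0,0.7,0],"angular":[0,0,-0.8],"gripper":0},{"dp":[0,0.7,0],"angular":[0,0,-0.8],"gripper":0},{"dp":[0,0.7,0],"angular":[0,0,-0.8],"gripper":0},{"dp":[0,0.5,0],"angular":[0,0,-0.7],"gripper":0}]'

```text
time_s: 7.83
position: [550.5, -52.6, 123.8]
ee_rot: [0.91, 0.415, -0.0, -0.0]
ft_force: [0.2, 0.4, -2.9]
gripper_width: 37.4
gripper_force: 25.0
```

```bash
python3 - <<'E'
from h import *
R=lambda im,x,y,w,h,W,H:cv2.resize(im[y:y+h,x:x+w],(W,H),interpolation=cv2.INTER_CUBIC)
s=optics.read_camera("scene");q=telemetry.get_state();print(q["position"],q["ee_rot"],q["gripper_width"])
print(proj("scene",(545,-55,50)),proj("scene",(545,-55,120)))
cv2.imwrite("pics/s4.png",s[:,:,::-1])
cv2.imwrite("pics/z4.png",cv2.convertScaleAbs(R(s,220,130,100,100,600,600)[:,:,::-1],alpha=1.4,beta=20))
E
```

```text
[550.75100971 -50.28830011 123.4238698 ] [ 9.10605025e-01  4.13276742e-01 -3.09746773e-04 -8.51928446e-04] 37.353572041105636
(np.float64(266.8617538261753), np.float64(199.33015638157792)) (np.float64(268.0659487265926), np.float64(167.08446780915224))
```

View pics/z4.png

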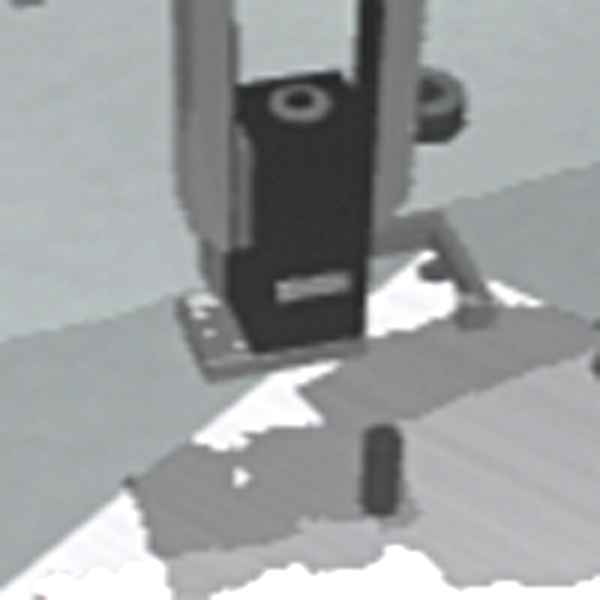

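The side view shows the probe upright, with the hook out to the right: lip near crop (475,315), block underside from (250,350) to (365,342), and post from (381,430) to (381,510). I'll compare this with the predicted pose.

```bash
python3 - <<'E'
from fit import *
y=np.array([.752,-.659]);x=np.array([-.659,-.752]);T=np.array([550.75,-50.3]);z0=123.4-39
def W(p,e=0): 
    w=T-2*y+x*(p[0]+e)+y*p[1];return (w[0],w[1],z0+p[2])
C=lambda uv:(round((uv[0]-220+.5)*6),round((uv[1]-130+.5)*6))
for n,p in dict(bl=(-16,17,0),br=(-16,-17,0),tl=(-16,17,76),trr=(16,17,76),top=(0,0,76),lip=(-23,-47,8),lipb=(-23,-52,8)).items():
    print(n,[C(proj("scene",W(p,e))) for e in(-3,0,3)])
for P in((528.8,-30.9),(527,-32),(525,-34)): print(P,C(proj("scene",(*P,12))),C(proj("scene",(*P,40))))
h=np.arctan2(x[1],x[0])
S=lambda a,b:(220+a/6-.5,130+b/6-.5)
v,e=fit([("scene",(-16,17,2),S(250,350)),("scene",(-16,-17,2),S(365,342)),("scene",(0,0,76),S(300,102)),("scene",(-23,-52,8),S(480,328))],[*(T-2*y),h,z0])
print(v,h,e,"rel",[(v[:2]-T)@x,(v[:2]-T)@y])
print(ray("scene",S(383,472),26))
E
```

```text
bl [(259, 393), (256, 386), (253, 380)]
br [(376, 373), (373, 366), (369, 360)]
tl [(266, 164), (263, 158), (259, 152)]
trr [(232, 99), (228, 93), (225, 87)]
top [(310, 122), (307, 116), (304, 110)]
lip [(488, 348), (484, 342), (480, 335)]
lipb [(505, 345), (501, 339), (497, 333)]
(528.8, -30.9) (376, 514) (381, 444)
(527, -32) (375, 509) (380, 440)
(525, -34) (373, 503) (378, 434)
[518.61487909 -68.30063439  -2.39983852  65.02384651] -2.290378984097333 [[-0.34460013  0.12224393]
 [-0.67270374 -0.34442084]
 [ 0.42998044  0.30613606]
 [ 0.52850032 -0.10508116]] rel [np.float64(34.71352174621565), np.float64(-12.303192860537795)]
[524.94673376 -31.40307698  26.        ]
```

>>> send_rows --commands '[{"dp":[0,0.07,-0.2],"angular":[0,0,0],"gripper":0},{"dp":[0.02,0.07,-0.4],"angular":[0,0,0],"gripper":0},{"dp":[0,0,-0.4],"angular":[0,0,0],"gripper":0},{"dp":[0,0,-0.3],"angular":[0,0,0],"gripper":0},{"dp":[0,0,-0.2],"angular":[0,0,0],"gripper":0},{"dp":[0,0,0],"angular":[0,0,0],"gripper":0},{"dp":[0,0,0],"angular":[0,0,0],"gripper":0}]'

```text
time_s: 8.47
position: [551.1, -51.6, 86.5]
ee_rot: [0.909, 0.416, -0.0, -0.0]
ft_force: [0.4, -0.3, -1.4]
gripper_width: 37.8
gripper_force: 25.0
```

```bash
python3 - <<'E'
from h import *
R=lambda im,x,y,w,h,W,H:cv2.resize(im[y:y+h,x:x+w],(W,H),interpolation=cv2.INTER_CUBIC)
s=optics.read_camera("scene");q=telemetry.get_state();print(q["position"],q["ee_rot"],q["gripper_width"])
cv2.imwrite("pics/z5.png",cv2.convertScaleAbs(R(s,240,150,80,80,600,600)[:,:,::-1],alpha=1.4,beta=30))
E
```

```text
[551.31546732 -51.47713083  86.78860513] [ 9.09152215e-01  4.16463980e-01 -2.31346816e-05  5.59529882e-05] 37.26987307646657
```

View pics/z5.png

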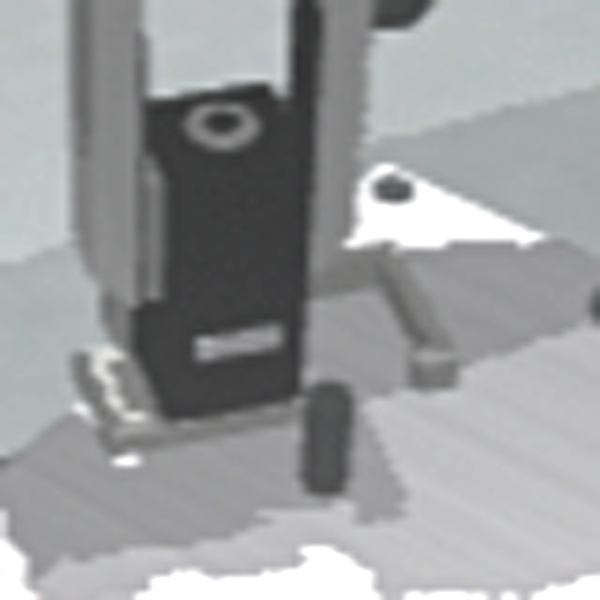

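The probe is above the post. Projected down, the post lies about 13 mm off the block face and near the middle plane, so I'll lower it straight.

>>> send_rows --commands '[{"dp":[0,0,-0.2],"angular":[0,0,0],"gripper":0},{"dp":[0,0,-0.3],"angular":[0,0,0],"gripper":0},{"dp":[0,0,-0.3],"angular":[0,0,0],"gripper":0},{"dp":[0,0,-0.2],"angular":[0,0,0],"gripper":0},{"dp":[0,0,-0.15],"angular":[0,0,0],"gripper":0},{"dp":[0,0,-0.1],"angular":[0,0,0],"gripper":0},{"dp":[0,0,0],"angular":[0,0,0],"gripper":0}]'

```text
time_s: 9.1
position: [551.0, -51.1, 54.9]
ee_rot: [0.909, 0.417, -0.0, -0.0]
ft_force: [1.5, -0.4, -3.3]
gripper_width: 37.8
gripper_force: 25.0
```

>>> send_rows --commands '[{"dp":[0,0,-0.04],"angular":[0,0,0],"gripper":0},{"dp":[0,0,-0.04],"angular":[0,0,0],"gripper":0},{"dp":[0,0,-0.04],"angular":[0,0,0],"gripper":0},{"dp":[0,0,0],"angular":[0,0,0],"gripper":0}]'

```text
time_s: 9.43
position: [551.3, -51.0, 52.4]
ee_rot: [0.909, 0.417, 0.0, -0.0]
ft_force: [-0.5, 0.0, -2.8]
gripper_width: 37.7
gripper_force: 25.0
```

>>> send_rows --commands '[{"dp":[0,0,-0.04],"angular":[0,0,0],"gripper":0},{"dp":[0,0,-0.04],"angular":[0,0,0],"gripper":0},{"dp":[0,0,0],"angular":[0,0,0],"gripper":0}]'

```text
time_s: 9.68
position: [551.4, -50.8, 51.4]
ee_rot: [0.909, 0.417, 0.0, -0.001]
ft_force: [-7.8, 3.8, 20.8]
gripper_width: 37.6
gripper_force: 25.0
```

```bash
python3 - <<'E'
from h import *
R=lambda im,x,y,w,h,W,H:cv2.resize(im[y:y+h,x:x+w],(W,H),interpolation=cv2.INTER_CUBIC)
s=optics.read_camera("scene");q=telemetry.get_state();print(q["position"],q["ft_force"],q["gripper_width"])
cv2.imwrite("pics/z6.png",cv2.convertScaleAbs(R(s,240,150,80,80,600,600)[:,:,::-1],alpha=1.4,beta=30))
E
```

```text
[551.43987862 -50.77764837  51.3458372 ] [-8.66748561  3.33187752 21.42429258] 37.134746083677484
```

View pics/z6.png

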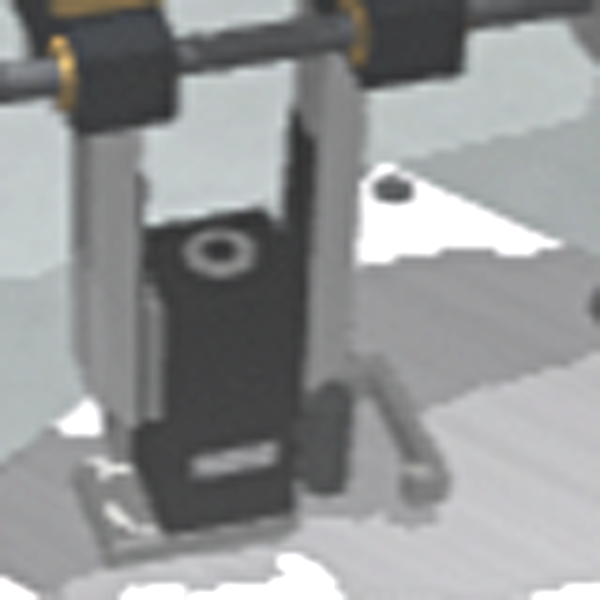

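The probe is seated on the plate (20 N contact), with the post (325,440) between the block and the hook. I'll ease off the force and release.

>>> send_rows --commands '[{"dp":[0,0,0.02],"angular":[0,0,0],"gripper":0},{"dp":[0,0,0.01],"angular":[0,0,0],"gripper":0},{"dp":[0,0,0],"angular":[0,0,0],"gripper":0.45},{"dp":[0,0,0],"angular":[0,0,0],"gripper":0.5},{"dp":[0,0,0],"angular":[0,0,0],"gripper":0.55},{"dp":[0,0,0],"angular":[0,0,0],"gripper":0.6},{"dp":[0,0,0],"angular":[0,0,0],"gripper":0.65},{"dp":[0,0,0],"angular":[0,0,0],"gripper":0.75}]'

```text
time_s: 10.4
position: [551.2, -51.0, 51.2]
ee_rot: [0.909, 0.417, -0.0, -0.0]
ft_force: [1.0, -0.4, -0.4]
gripper_width: 64.8
gripper_force: 0.0
```

>>> send_rows --commands '[{"dp":[0,0,0],"angular":[0,0,0],"gripper":0.9},{"dp":[0,0,0],"angular":[0,0,0],"gripper":1},{"dp":[0,0,0],"angular":[0,0,0],"gripper":1},{"dp":[0,0,0],"angular":[0,0,0],"gripper":1},{"dp":[0,0,0],"angular":[0,0,0],"gripper":1}]'

```text
time_s: 10.82
position: [551.1, -50.9, 51.1]
ee_rot: [0.909, 0.417, -0.0, -0.0]
ft_force: [0.3, 0.1, -0.1]
gripper_width: 93.2
gripper_force: 0.0
```

```bash
python3 - <<'E'
from h import *
R=lambda im,x,y,w,h,W,H:cv2.resize(im[y:y+h,x:x+w],(W,H),interpolation=cv2.INTER_CUBIC)
s=optics.read_camera("scene");q=telemetry.get_state();print(q["position"],q["ft_force"],q["gripper_width"],q["gripper_force"])
cv2.imwrite("pics/z7.png",cv2.convertScaleAbs(R(s,240,150,80,80,600,600)[:,:,::-1],alpha=1.4,beta=30))
E
```

```text
[551.17823883 -50.95479893  51.13406589] [ 0.58335389 -0.21319562  0.12253174] 93.35082281595304 0.0
```

View pics/z7.png

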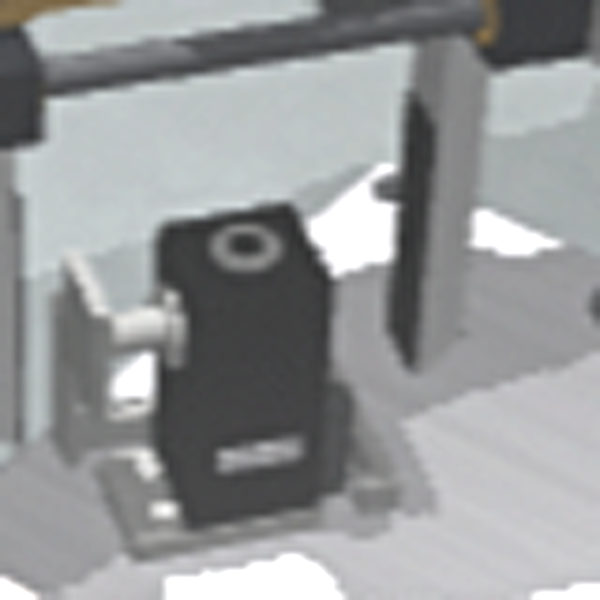

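The hook has closed on the post (340,430) and the probe stands upright, clear of both fingers. I'll retreat straight up.

>>> send_rows --commands '[{"dp":[0,0,0.3],"angular":[0,0,0],"gripper":1},{"dp":[0,0,0.6],"angular":[0,0,0],"gripper":1},{"dp":[0,0,0.8],"angular":[0,0,0],"gripper":1},{"dp":[0,0,0.8],"angular":[0,0,0],"gripper":1},{"dp":[0,0,0.8],"angular":[0,0,0],"gripper":1},{"dp":[0,0,0.8],"angular":[0,0,0],"gripper":1},{"dp":[0,0,0.8],"angular":[0,0,0],"gripper":1},{"dp":[0,0,0],"angular":[0,0,0],"gripper":1}]'

```text
time_s: 11.53
position: [552.6, -51.7, 178.1]
ee_rot: [0.909, 0.416, 0.002, 0.001]
ft_force: [-0.6, 1.0, -0.3]
gripper_width: 93.9
gripper_force: 0.0
```

```bash
python3 - <<'E'
from h import *
R=lambda im,x,y,w,h,W,H:cv2.resize(im[y:y+h,x:x+w],(W,H),interpolation=cv2.INTER_CUBIC)
s=optics.read_camera("scene");q=telemetry.get_state();print(q["position"],q["ft_force"])
cv2.imwrite("pics/z8.png",cv2.convertScaleAbs(R(s,240,150,80,80,600,600)[:,:,::-1],alpha=1.4,beta=30))
E
```

```text
[552.11066483 -51.22137805 176.29336916] [-0.6443368   1.00958128 -0.97425857]
```

View pics/z8.png

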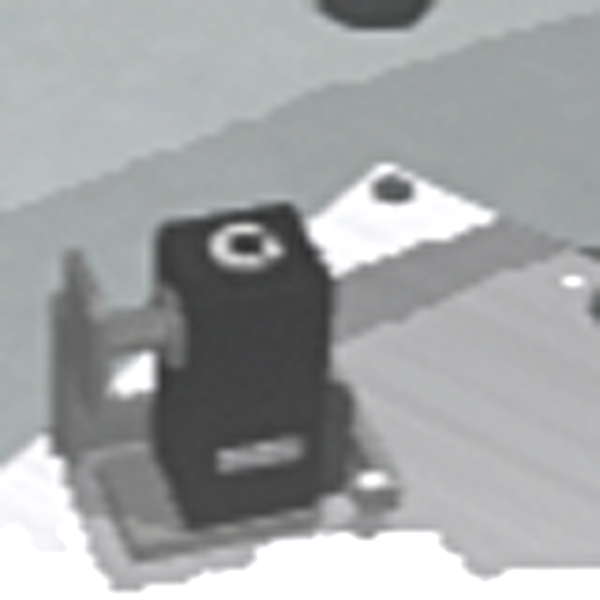

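The probe stands upright with its hook closed on the post at about (340,430), and the robot is clear.

```bash
python3 -c "
from workcell import hand_in
print(hand_in())"
```

```text
the job is handed in; nothing more can be done
None
```

The probe is standing upright on the plate with its hook closed on the post, the robot is clear of it, and the job was handed in at about 12 s; the hand-in returned no verdict.

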